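# Release the eccentric stop and dock the plate carriage

### The arm

A 6-joint arm with a two-finger parallel gripper is mounted at the origin on the work surface. World frame = base frame: x ahead of the robot, y to its left, z up, the work surface at z = 0. Lengths are in mm, angles in rad, forces in N, time in s.
With the tool pointing down it reaches from about 300 to 875 mm from the base axis. Payload 6.4 kg.
Tool frame: the origin (TCP) lies midway between the tips of the shut fingers; the grasp point (between the pads) lies 19 mm behind it (grasp_offset is the distance from the TCP to the grasp point, in mm); z points along the fingers, y is the direction in which the jaws open and shut (so a half turn about z gives the same grasp; the last joint's range is limited). The gripper opens to 85 mm and grips with 20 to 120 N. Pads are 22 mm wide; open, the fingers measure 114 mm over their backs; the gripper's body (76 mm by 85 mm) begins 54 mm behind the grasp point. The pads swing forward as they close: fully open they stand 13 mm farther back than shut.
Start: joints at [-1.539, 0.181, 1.607, -0, 1.354, -0.206], TCP at [135.465, -558.829, 231.288] pointing down, gripper open.
Joint ranges: [-2.99, 2.99], [-0.89, 2.07], [0.3, 2.58], [-1.14, 4.28], [0, 2.63], [-3.12, 3.12]. Speed limits (rad/s): [2.57, 2.57, 3.01, 3.14, 3.14, 3.14].

### API

Orientations are given as a unit quaternion [x, y, z, w].
In Python, from rig import * gives the robot as it stands.
- The arm moves only by the tool drive_tool, never from a script. Its argument "moves" is a list of rows, each a list of 7 numbers: the turn, a rotation vector about the world's x, y, z in degrees, then the shift along the world's x, y, z in mm, then the finger opening in mm, from 0 to 85.4. A call has 1 to 8 rows; each row shifts and turns the commanded pose from where the row before left it; what a row does not reach is not made up. A row lasts 1/8 s, in which the tool goes at most 62.5 mm and 10.7 degrees, less where a joint would pass 70% of its speed; a pose out of reach is approached as far as the arm can. A call is refused whole if a number of a shift passes 62.5 or a number of a turn 10.7, either way. A call with a gripper value outside its range is refused whole. The fingers move at their own pace and stop on an object; the grip force is fixed at half the most. Time passes only in rows, so rows that do not move let the fingers close. It gives the time, the measured TCP pose, the force and the opening at its end, in the units of the state.
- sense(): the state, without advancing time (a new reading comes with each control period).
- snapshot(name): name is "scene" or "top" or "wrist"; returns a dict with "frame" (420x560x3 uint8, red, green, blue), "z_map" (420x560 float32, mm along the optical axis (not along the pixel's ray), 0 where there is no reading), "mtx" (3x3 intrinsics, pixels), "cam_to_world" (4x4, takes a point from camera to world coordinates); the wrist camera has in their place "tool_from_camera" (4x4, takes a point from camera to tool coordinates, whose origin is the TCP and whose axes are the flange's). Camera axes: x right, y up, looking along -z (the intrinsics and any distortion apply to the point x, -y, -z); pixel columns grow to the right and rows downward; lengths in mm; the calibration is good to about 2 mm. A picture is of the moment at which its call begins: read the wrist's pose just before it.
- sign_off(): hands the job in, once; it reports no verdict.
The state is a dict: "time": time; "joints": joint angles; "joint_velocities": joint speeds; "joint_torque": joint torques, N m; "position": TCP position; "tcp_rot": TCP orientation; "ft_force": force on the tool from outside, world axes, zero at the start; "wrist_torque": the same for the moment, N m; "opening": finger opening in mm.
Only numpy, scipy, OpenCV 4.12 (cv2) and the standard library are available. Lean on these libraries where they do the work, as an engineer would, in place of code of your own. Each camera call takes 0.05 s, during which the arm holds its last target.

### The job

The well-plate carriage is kept back by an eccentric cam stop. First push the cam's lever round by its upright post until the cam's low side faces the carriage (lever pointing straight away from it), and only then push the carriage forward fully home against its two dock blocks. Nothing needs grasping, pushing with the fingers is enough: do not lift or tip the carriage, do not press it against the cam, leave the jar, the beaker and the vial block where they stand, and end clear of everything.

Things in the scene. Friction and masses are not known exactly. Their poses are not given: they have to be found in the camera images.
- feed_base: Fixed aluminium base plate, 270 x 174 x 10 mm, on the bench. x = forward (the carriage's travel), y left, z up; origin at bench height, on the centre line, in the plane of the dock blocks' faces; the plate spans x -180..+90 mm. Two steel guide rails (y +-72..+-84 mm, top 22 mm above the bench, x -175..-3 mm) guide the carriage with 1.5 mm play each side.
- dock (a point): Point on feed_base midway between the two grey dock blocks, in the plane of their faces (feed_base x = 0), at their top, 32 mm above the bench. The blocks stand at x 0..22 mm, y +-54..+-82 mm. Fully home, the carriage's front wall rests on both faces.
- carriage: Loose aluminium carriage, 0.35 to 0.65 kg, with a white well plate fixed in it (top 21 mm up), 110 (x) x 140 (y) mm; slides on the base plate, only friction of a few N. Origin: centre of its underside, 10 mm above the bench; x forward, z up. Front wall x +45..+55 mm, 22 mm high. Home: origin at x = -55 mm, y = 0 in feed_base; starts 35 to 55 mm short of home.
- push_tab (a point): Middle of the top edge of the rear face of the carriage's push tab: an upright plate across its rear end, 70 mm wide, 6 mm thick, this edge 48 mm above the bench. The rear face looks to -x; push it towards +x.
- cam: Eccentric steel cam ahead of the carriage, on a fixed vertical pin with stiff friction (about 5 N on the post turns it; stays where left). Origin on the turning axis at bench height, at feed_base x +19 mm, y 0; its x axis points along the lever. Low side faces the carriage when cam x = feed_base +x; starts up to 1.7 rad either way from feed_base -x. Turns either way, stop 0.46 rad past low.
- cam_lobe (a point): Upper rim of the cam disc at its high point, below the lever, 48 mm from the turning axis. Disc: radius 32 mm, 12 to 30 mm above the bench, centre 16 mm from the axis towards the lever, so the low side, opposite, is 16 mm from the axis. Lever bar: 18 mm wide, to 71 mm from the axis, top 46 mm above the bench. Cam low, the docked carriage clears it by 3 mm.
- cam_post (a point): Centre of the top of the black upright handle post on the lever's end: 14 mm diameter, 60 mm from the turning axis, reaching from 46 mm (lever top) to 86 mm above the bench.
- jar: Bystander: amber jar with white lid, 48 mm diameter, 75 mm high, beside the base plate. Origin: centre of its underside.
- beaker: Bystander: small glass beaker, 46 mm diameter, 60 mm high, beside the base plate. Origin: centre of its underside.
- vial_block: Bystander: aluminium vial block, 45 x 65 x 28 mm with six holes, beside the base plate. Origin: centre of its underside.
Not all that is in view belongs to the job. Several things have the shape of the carriage; the one meant has the colours described above.

How it is judged (in metres and radians):
On the way, in this order (a step that is already met when the one before it is completed fails the run):
1. the cam's low side faces the carriage (lever within about 0.4 rad of straight away from it) while the carriage is still at least 25 mm short of home (x of cam_post in the frame of feed_base above 0.0735 m and x of carriage in the frame of feed_base below -0.08 m), for 0.2 s.
2. the carriage is home, within 3 mm of the dock blocks (x of carriage in the frame of feed_base above -0.058 m), for 0.2 s.
At the end, for the whole second after the job is handed in: The carriage rests flat on the base plate within 3 mm of fully home against the dock blocks, and the cam's lever still points away from it within about 0.4 rad (x of cam_post in the frame of feed_base above 0.0735 m and x of carriage in the frame of feed_base above -0.058 m and z of carriage in the frame of feed_base below 0.013 m and angle between carriage's own z axis and vertical below 0.05 rad and linear speed of carriage below 0.01 m/s); the robot touches nothing.
It fails at once if the carriage is lifted (over 8 mm) or tipped (over 0.15 rad) (z of carriage in the frame of feed_base above 0.018 m or angle between carriage's own z axis and vertical above 0.15 rad).
It fails at once if the carriage is pressed against the cam with more than 5 N (contact force between carriage and cam above 5 N).
It fails at once if the jar, the beaker or the vial block is moved by more than 20 mm (distance of any of jar, beaker, vial_block from where it was at the start of the episode above 0.02 m).
It also fails if it takes over 61 s, if anything falls off the work surface, if the arm or the gripper's body presses on something with over 40 N, if the wrist force passes 120 N, or if a joint passes its speed limit or range.

## Working session

There is one attempt and no reset: what is moved stays moved. The work goes in short steps, Python scripts to look and compute and a tool call to move; the robot and the scene stay as the last step left them, time stands still between calls to the robot, and variables do not carry over. Pictures are saved under pics/ and viewed, and the job is handed in when it is done.

Besides the shell and the picture viewer there is one more tool, called after "Emit:" as name([rows], argument=value, ...), one row to a line, values as JSON. drive_tool: Moves the arm, as the interface text tells. Its arguments: {"type":"object","properties":{"moves":{"type":"array"}},"required":["moves"]}

```bash
ls; mkdir -p pics; python3 - <<'E'
from rig import *
import cv2,numpy as np
s=sense();print(s)
for n in("scene","top"):
    d=snapshot(n);cv2.imwrite(f"pics/{n}0.png",d["frame"][:,:,::-1]);np.savez(f"{n}0.npz",**d);print(n,d["mtx"],d["cam_to_world"])
    print([k for k in d])
E
```

```text
pics
{'time': 0.0, 'joints': array([-1.53931133e+00,  1.81544151e-01,  1.60799921e+00, -1.39834448e-05,
        1.35379607e+00, -2.06333834e-01]), 'joint_velocities': array([ 9.59921489e-05, -1.06314457e-04, -1.16014133e-03,  6.39170719e-04,
       -7.49749483e-04, -1.61441938e-04]), 'joint_torque': array([ 1.11062029e-03, -4.44872189e+01, -3.51335227e+01, -2.11821307e-04,
        9.18759702e-03,  1.71110366e-05]), 'position': array([ 135.43661732, -558.2579457 ,  230.3866523 ]), 'tcp_rot': array([ 9.92938043e-01,  1.18630852e-01,  6.94582165e-05, -8.70652719e-04]), 'ft_force': array([-0.4025572 ,  0.40159291,  0.14185163]), 'wrist_torque': array([ 0.01078657, -0.01810094,  0.01485856]), 'opening': 85.34623185446785}
scene [[421.84626337   0.         285.77837246]
 [  0.         421.84626337 208.4275678 ]
 [  0.           0.           1.        ]] [[ 8.95155934e-01 -3.14263585e-01  3.16123793e-01  7.89607799e+02]
 [ 4.45283559e-01  6.62979141e-01 -6.01814930e-01 -4.81022574e+02]
 [-2.04549635e-02  6.79482934e-01  7.33406120e-01  7.23155711e+02]
 [ 0.00000000e+00  0.00000000e+00  0.00000000e+00  1.00000000e+00]]
['frame', 'z_map', 'mtx', 'cam_to_world']
top [[472.62040864   0.         272.9393749 ]
 [  0.         472.62040864 208.07967383]
 [  0.           0.           1.        ]] [[-1.66079083e-03  9.95416591e-01 -9.56193117e-02  4.15369205e+02]
 [-9.99854297e-01 -2.84628594e-05  1.70699456e-02  4.26145418e+01]
 [ 1.69889855e-02  9.56337294e-02  9.95271603e-01  1.13732180e+03]
 [ 0.00000000e+00  0.00000000e+00  0.00000000e+00  1.00000000e+00]]
['frame', 'z_map', 'mtx', 'cam_to_world']
```

View pics/scene0.png

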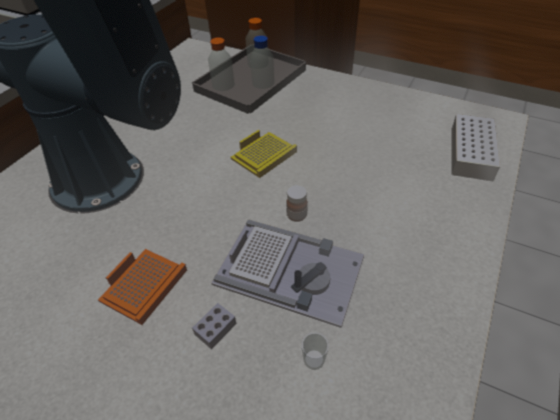

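View pics/top0.png

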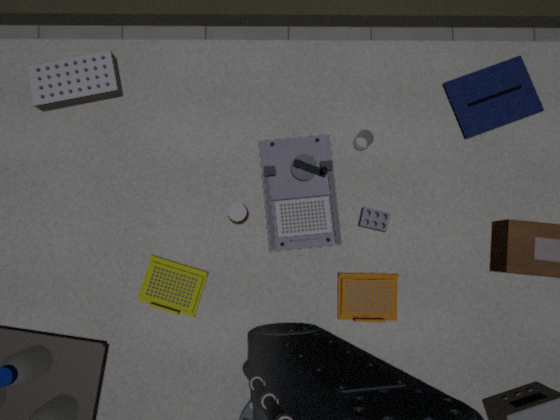

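The top view shows the base plate at about cols 260-340, rows 135-250. The carriage is at its robot-side end and the post is near (323,171), pointing right and slightly back. The jar is at (237,212), the beaker at (362,141) and the vial block at (375,218). Next I'll measure.

```bash
cat > h.py <<'E'
import numpy as np,cv2
def world(d,u,v,z=None):
    K=d["mtx"];M=d["cam_to_world"]
    r=np.array([(u-K[0,2])/K[0,0],-(v-K[1,2])/K[1,1],-1.])
    if z is None: p=r*float(d["z_map"][int(round(v)),int(round(u))]); return M[:3,:3]@p+M[:3,3]
    w=M[:3,:3]@r; return M[:3,3]+w*(z-M[2,3])/w[2]
def cloud(d):
    K=d["mtx"];M=d["cam_to_world"];Z=d["z_map"];v,u=np.indices(Z.shape)
    p=np.stack([(u-K[0,2])/K[0,0]*Z,-(v-K[1,2])/K[1,1]*Z,-Z],-1)
    w=p@M[:3,:3].T+M[:3,3]; w[Z==0]=np.nan; return w
E
python3 - <<'E'
from h import *
d=np.load("top0.npz");f=d["frame"][:,:,::-1]
c=f[120:262,220:400];cv2.imwrite("pics/topc.png",cv2.resize(c,None,fx=4.2,fy=4.2,interpolation=cv2.INTER_CUBIC))
s=np.load("scene0.npz");f=s["frame"][:,:,::-1]
c=f[180:375,190:375];cv2.imwrite("pics/scc.png",cv2.resize(c,None,fx=3,fy=3,interpolation=cv2.INTER_CUBIC))
w=cloud(d)
for n,(u,v) in dict(post=(323,171),jar=(237,212),beaker=(362,141),vb=(375,218),bench=(220,180),plate=(265,240),plate2=(320,142)).items(): print(n,w[v,u].round(1))
h=w[130:255,255:345,2]
m=cv2.resize((np.clip(h,-5,95)*2.5).astype(np.uint8),None,fx=5,fy=4.5,interpolation=0);cv2.imwrite("pics/h.png",cv2.applyColorMap(m,2))
E
```

```text
post [600.4 -88.5  86. ]
jar [508.7 105.5  73. ]
beaker [ 688.8 -194.9    6.4]
vb [ 498.1 -216.7   31.3]
bench [593.5 151.7  -2.5]
plate [447.7  42.3  -1.6]
plate2 [685.3 -91.6   9.6]<stdin>:9: RuntimeWarning: invalid value encountered in cast
```

View pics/topc.png

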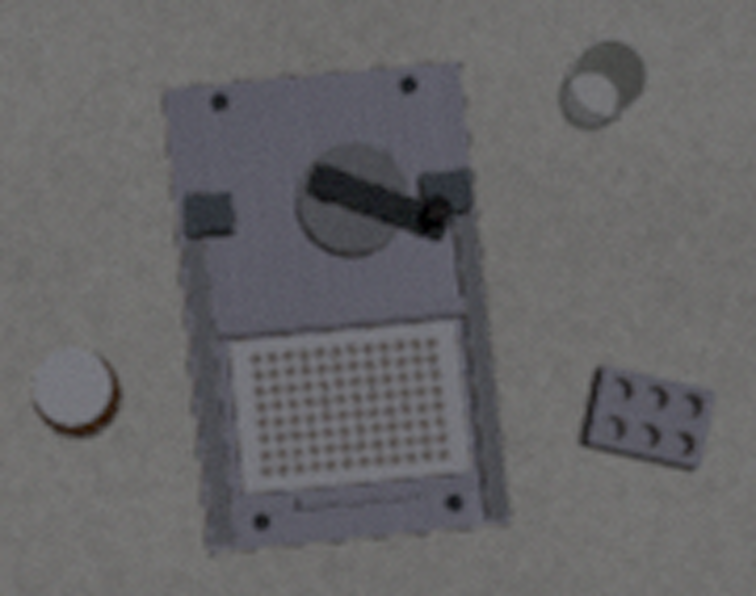

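View pics/scc.png

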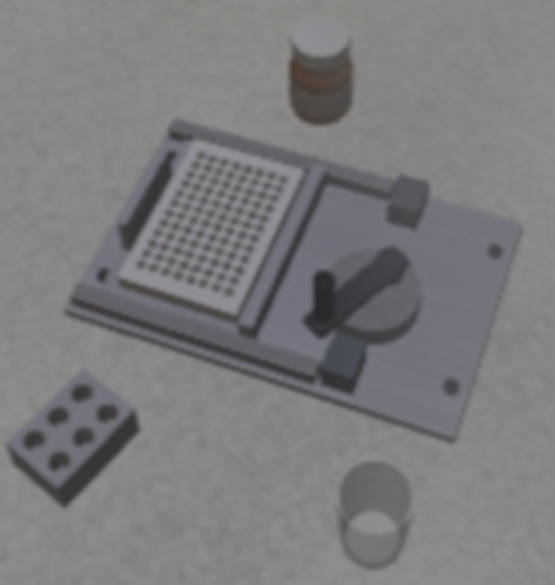

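View pics/h.png

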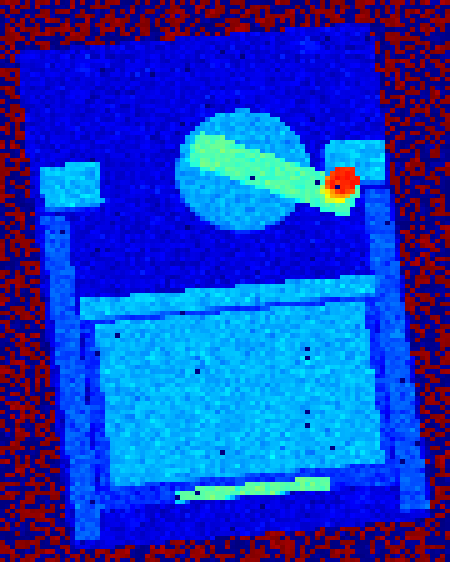

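```bash
cat > fit.py <<'E'
from h import *
def fit(d):
    w=cloud(d);P=w[125:260,250:350].reshape(-1,3);P=P[~np.isnan(P).any(1)]
    b=P[P[:,2]>6][:,:2].astype(np.float32)
    r=cv2.minAreaRect(b);print("rect",r)
    return P,r
if __name__=="__main__":
    d=np.load("top0.npz");P,r=fit(d)
    bx=cv2.boxPoints(r);print(bx.round(1))
    e=[bx[1]-bx[0],bx[2]-bx[1]];L=max(e,key=np.linalg.norm);L=L/np.linalg.norm(L)
    if L[0]<0:L=-L
    yaw=np.arctan2(L[1],L[0]);c=np.array(r[0]);R=np.array([[L[0],-L[1]],[L[1],L[0]]])
    # origin: centre at x=-45
    o=c-R@[-45,0];print("yaw",yaw,"origin",o)
    q=np.c_[(P[:,:2]-o)@R,P[:,2]]
    def bb(m,n):
        s=q[m];print(n,len(s),np.percentile(s[:,:2],[2,98],axis=0).round(1).tolist(),s.mean(0).round(1))
    z=q[:,2]
    bb((z>70),"post");p=q[z>78].mean(0);print(p, "lever ang",np.arctan2(p[1],p[0]-19))
    bb((z>26)&(z<36)&(abs(q[:,1])>50)&(q[:,0]>-20),"docks")
    bb((z>26)&(z<36)&(q[:,1]>50)&(q[:,0]>-20),"dockL")
    bb((z>28)&(z<36)&(q[:,0]<-20)&(abs(q[:,1])<72),"front wall/plate")
    for y in(-50,-25,0,25,50):
        s=q[(abs(q[:,1]-y)<8)&(z>26)&(q[:,0]<-20)];print(y,s[:,0].max().round(1),s[:,0].min().round(1))
    bb((z>40)&(q[:,0]<-100),"tab")
    bb((z>26)&(z<34)&(q[:,0]>-20)&(abs(q[:,1])<48),"disc")
    bb((z>15)&(z<25)&(abs(q[:,1])>68),"rails")
E
python3 fit.py
```

```text
rect ((563.747802734375, -42.25067138671875), (237.63876342773438, 318.3134460449219), 87.9465103149414)
[[ 400.4 -155.3]
 [ 718.5 -166.7]
 [ 727.1   70.8]
 [ 409.    82.2]]
yaw -0.035840154 origin [608.71890461 -43.86313297]
post 37 [[-9.2, -51.5], [2.8, -38.9]] [ -3.8 -45.1  83.2]
[ -3.13578302 -45.30758508  85.10065375] lever ang -2.0252556330715716
docks 179 [[-11.2, -70.0], [27.2, 90.9]] [ 7.  23.9 31.8]
dockL 110 [[-11.6, 64.7], [10.1, 91.1]] [-0.6 77.2 31.6]
front wall/plate 2048 [[-150.7, -66.3], [-50.6, 58.0]] [-101.9   -4.6   31.3]
-50 -44.7 -156.5
-25 -47.2 -159.8
0 -20.2 -163.0
25 -54.4 -165.4
50 -57.8 -156.9
tab 81 [[-163.3, -46.2], [-151.9, 20.5]] [-157.8  -13.6   47.6]
disc 358 [[-17.8, -44.4], [40.4, 24.9]] [10.  -4.2 30. ]
rails 705 [[-163.4, -92.1], [-1.4, 87.2]] [-86.2 -17.9  20.8]
```

```bash
cat > fit.py <<'E'
from h import *
import sys
def fit(d,ver=True):
    w=cloud(d);h=np.nan_to_num(w[...,2]).astype(np.float32)
    hb=cv2.medianBlur(h,5);m=((hb>5.5)).astype(np.uint8);m[:125]=0;m[262:]=0;m[:,:252]=0;m[:,350:]=0
    m=cv2.morphologyEx(m,cv2.MORPH_OPEN,np.ones((5,5),np.uint8))
    n,l,st,_=cv2.connectedComponentsWithStats(m);k=1+np.argmax(st[1:,4]);M=(l==k)
    P=w[M];P=P[~np.isnan(P).any(1)]
    return P,M,w
if __name__=="__main__":
    d=np.load(sys.argv[1]);P,M,w=fit(d)
    from scipy.optimize import least_squares
    # contour points intersected with z=10 (top edge of plate): fit rectangle
    c=max(cv2.findContours(M.astype(np.uint8),0,1)[0],key=cv2.contourArea)[:,0]
    C=np.array([world(d,u,v,10)[:2] for u,v in c])
    r=cv2.minAreaRect(C.astype(np.float32));print(r)
    def f(p):
        co,s=np.cos(p[2]),np.sin(p[2]);q=(C-p[:2])@np.array([[co,-s],[s,co]])
        a,b=abs(q[:,0]+45)-135+.0,abs(q[:,1])-87
        return np.maximum(a,b)
    so=least_squares(f,[620,-40,0.08],loss="soft_l1");o=so.x[:2];yaw=so.x[2]
    print("fit",so.x,np.abs(so.fun).mean(),np.mean(so.fun))
    co,s=np.cos(yaw),np.sin(yaw);R=np.array([[co,-s],[s,co]])
    np.save("base.npy",so.x)
    q=np.c_[(P[:,:2]-o)@R,P[:,2]];z=q[:,2]
    def bb(m,n):
        s=q[m];print(n,len(s),np.percentile(s[:,:2],[2,98],axis=0).round(1).tolist(),s.mean(0).round(1))
    bb((z>70),"post");p=q[z>80].mean(0);print(p.round(1), "lever ang",np.arctan2(p[1],p[0]-19),"world",(o+R@p[:2]).round(1))
    bb((z>26)&(z<36)&(q[:,1]>50)&(q[:,0]>-12),"dockL")
    bb((z>26)&(z<36)&(q[:,1]<-54)&(q[:,0]>-12),"dockR")
    for y in(-50,-25,0,25,50):
        t=q[(abs(q[:,1]-y)<8)&(z>26)&(q[:,0]<-32)];print(y,t[:,0].max().round(1),t[:,0].min().round(1))
    bb((z>38)&(q[:,0]<-100),"tab")
    bb((z>26)&(z<34)&(q[:,0]>-30)&(abs(q[:,1])<48),"disc")
    bb((z>16)&(z<25)&(q[:,1]>73),"railL");bb((z>16)&(z<25)&(q[:,1]<-73),"railR")
    for n,(u,v,hh) in dict(jar=(237,212,75),vb=(375,218,28),beak=(362,141,60)).items():
        x=world(d,u,v,hh)[:2];print(n,x.round(),((x-o)@R).round())
E
python3 fit.py top0.npz
```

```text
((561.7364501953125, -39.63495635986328), (269.48480224609375, 173.9290313720703), 5.506766319274902)
fit [ 6.06493249e+02 -3.53273116e+01  9.58223992e-02] 1.471980095782574 -1.471980095782574
post 37 [[-13.7, -59.3], [-1.9, -46.6]] [ -8.3 -52.9  83.2]
[ -7.6 -53.4  85.3] lever ang -2.032755666876848 world [604.  -89.2]
dockL 110 [[0.2, 54.9], [21.3, 81.4]] [11.  67.9 31.6]
dockR 89 [[0.9, -81.4], [21.7, -54.4]] [ 12.7 -68.5  31.9]
-50 -49.9 -148.4
-25 -49.6 -159.5
0 -49.5 -159.3
25 -50.0 -159.8
50 -49.8 -148.5
tab 82 [[-159.7, -34.1], [-153.9, 32.9]] [-156.7   -1.6   47.5]
disc 346 [[-18.1, -41.7], [40.7, 15.1]] [ 10.5 -12.6  30. ]
railL 310 [[-171.8, 73.2], [-4.0, 83.2]] [-88.2  78.2  21.4]
railR 302 [[-170.6, -83.2], [-4.2, -73.2]] [-87.8 -78.1  21.3]
jar [509. 105.] [-84. 149.]
vb [ 498. -218.] [-125. -171.]
beak [ 676. -184.] [  55. -154.]
```

The base frame fit is good: the docks, rails and carriage all land where the description says. The carriage is 50 mm short of home and the lever is at -2.03 rad, so I'll turn it counter-clockwise. Planning the waypoints now.

```bash
cat > plan.py <<'E'
import numpy as np
x0,y0,yaw=np.load("base.npy");R=np.array([[np.cos(yaw),-np.sin(yaw)],[np.sin(yaw),np.cos(yaw)]])
def B(x,y): return R@[x,y]+[x0,y0]
def T(a,r=60): return B(19+r*np.cos(a),r*np.sin(a)), np.degrees(a+np.pi/2+yaw)
E
python3 - <<'E'
from plan import *
for a in np.linspace(-2.70,-0.25,19): p,f=T(a);print(round(a,3),p.round(1),round(f,1))
print("behind",B(-200,0),"end",B(-121,0))
E
```

```text
-2.7 [573.9 -64.2] -59.2
-2.564 [578.5 -70.9] -51.4
-2.428 [584. -77.] -43.6
-2.292 [590.3 -82.2] -35.8
-2.156 [597.2 -86.5] -28.0
-2.019 [604.7 -89.8] -20.2
-1.883 [612.5 -92.1] -12.4
-1.747 [620.6 -93.3] -4.6
-1.611 [628.7 -93.4] 3.2
-1.475 [636.8 -92.4] 11.0
-1.339 [644.7 -90.3] 18.8
-1.203 [652.2 -87.2] 26.6
-1.067 [659.3 -83. ] 34.4
-0.931 [665.7 -78. ] 42.2
-0.794 [671.3 -72.1] 50.0
-0.658 [676.2 -65.5] 57.8
-0.522 [680.  -58.3] 65.6
-0.386 [682.9 -50.7] 73.4
-0.25 [684.7 -42.7] 81.2
behind [407.41074027 -54.46247712] end [486.04833138 -46.90408675]
```

Emit:
drive_tool([
  [0,0,-6,40,44,0,0],
  [0,0,-6,40,44,0,0],
  [0,0,-6,40,44,0,0],
  [0,0,-6,40,44,0,0],
  [0,0,-6,40,44,0,0],
  [0,0,-6,40,44,0,0],
  [0,0,-6,40,44,0,0],
  [0,0,-6,40,44,0,0],
])

```text
time: 1.1
position: [456.4, -205.1, 231.2]
tcp_rot: [0.955, -0.297, -0.0, 0.0]
ft_force: [0.9, -0.7, 0.4]
opening: -0.1
```

Emit:
drive_tool([
  [0,0,-6,29,35.5,0,0],
  [0,0,-6,29,35.5,0,0],
  [0,0,-6,29,35.5,0,0],
  [0,0,-6,29,35.5,-30,0],
  [0,0,0,0,0,-40,0],
  [0,0,0,0,0,-30,0],
  [0,0,0,0,0,0,0],
  [0,0,0,0,0,0,0],
])

```text
time: 2.1
position: [572.1, -65.1, 132.4]
tcp_rot: [0.873, -0.488, 0.001, -0.0]
ft_force: [-0.0, 0.3, 0.2]
opening: 0.1
```

```bash
python3 - <<'E'
from rig import *
import cv2
print(sense()["position"],sense()["joints"])
for n in("scene","top"):
    d=snapshot(n);f=d["frame"][:,:,::-1]
    c=f[170:385,180:390] if n=="scene" else f[110:270,210:400]
    cv2.imwrite(f"pics/{n}1.png",cv2.resize(c,None,fx=2.7,fy=2.7))
E
```

```text
[572.10118386 -65.14450543 132.3931014 ] [-3.19428756e-01  2.88336773e-01  1.68953646e+00  1.53260330e-05
  1.16243911e+00  2.27039074e+00]
```

View pics/scene1.png

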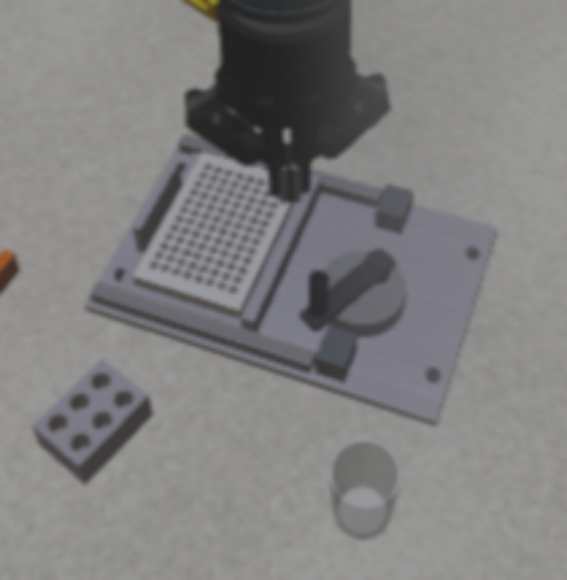

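The scene view shows the shut fingers above the carriage's front edge at about (288,180), with the post clear ahead at (318,290). I'll descend and follow the arc.

Emit:
drive_tool([
  [0,0,0,0,0,-25,0],
  [0,0,0,0,0,-25,0],
  [0,0,0,0,0,-20,0],
  [0,0,0,0,0,0,0],
  [0,0,0,0,0,0,0],
])

```text
time: 2.82
position: [572.6, -65.3, 62.9]
tcp_rot: [0.873, -0.488, 0.001, -0.0]
ft_force: [-0.5, 0.3, 1.2]
opening: 0.1
```

```bash
python3 - <<'E'
from plan import *
prev=(np.array([572.1,-65.1]),-58.4)
for a in np.arange(-2.6,-0.19,0.1):
    p,f=T(a);print(round(a,2),(p-prev[0]).round(1),round(f-prev[1],1));prev=(p,f)
E
```

```text
-2.6 [ 5.1 -4.1] 4.9
-2.5 [ 3.8 -4.6] 5.7
-2.4 [ 4.2 -4.2] 5.7
-2.3 [ 4.7 -3.8] 5.7
-2.2 [ 5.  -3.3] 5.7
-2.1 [ 5.3 -2.8] 5.7
-2.0 [ 5.6 -2.2] 5.7
-1.9 [ 5.8 -1.7] 5.7
-1.8 [ 5.9 -1.1] 5.7
-1.7 [ 6.  -0.5] 5.7
-1.6 [6.  0.1] 5.7
-1.5 [6.  0.7] 5.7
-1.4 [5.9 1.3] 5.7
-1.3 [5.7 1.9] 5.7
-1.2 [5.5 2.4] 5.7
-1.1 [5.2 3. ] 5.7
-1.0 [4.9 3.5] 5.7
-0.9 [4.5 3.9] 5.7
-0.8 [4.1 4.4] 5.7
-0.7 [3.6 4.8] 5.7
-0.6 [3.2 5.1] 5.7
-0.5 [2.6 5.4] 5.7
-0.4 [2.1 5.6] 5.7
-0.3 [1.5 5.8] 5.7
-0.2 [0.9 5.9] 5.7
```

Emit:
drive_tool([
  [0,0,4.9,5,-4,0,0],
  [0,0,5.7,3.8,-4.6,0,0],
  [0,0,5.7,4.2,-4.2,0,0],
  [0,0,5.7,4.7,-3.8,0,0],
  [0,0,5.7,5,-3.3,0,0],
  [0,0,5.7,5.3,-2.8,0,0],
  [0,0,5.7,5.6,-2.2,0,0],
  [0,0,5.7,5.8,-1.7,0,0],
])

```text
time: 3.82
position: [610.8, -91.7, 63.0]
tcp_rot: [0.993, -0.116, -0.0, 0.0]
ft_force: [-5.9, 0.9, 3.3]
opening: 0.2
```

```bash
python3 - <<'E'
from rig import *
import cv2
print(sense()["ft_force"])
for n in("scene",):
    d=snapshot(n);f=d["frame"][:,:,::-1]
    c=f[170:385,180:390]
    cv2.imwrite(f"pics/{n}2.png",cv2.resize(c,None,fx=2.7,fy=2.7))
E
```

```text
[-5.85439032  0.87977536  3.30750686]
```

View pics/scene2.png

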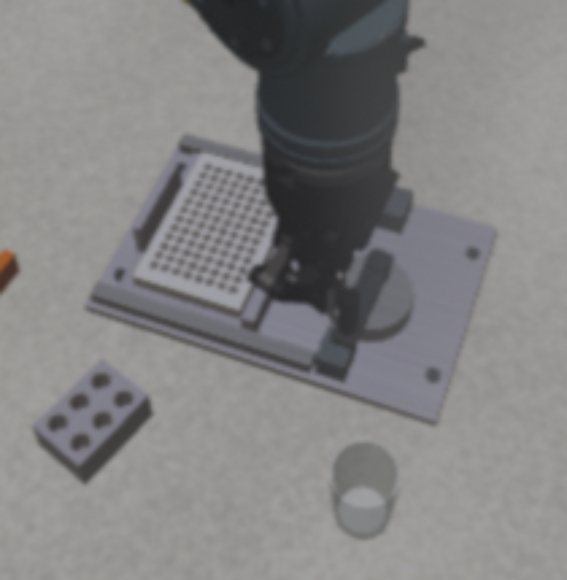

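The lever is turning: the post, at about (347,300), is now ahead of the fingers with about 6 N on it. I'll carry on round the arc.

Emit:
drive_tool([
  [0,0,5.7,5.9,-1.1,0,0],
  [0,0,5.7,6,-0.5,0,0],
  [0,0,5.7,6,0.1,0,0],
  [0,0,5.7,6,0.7,0,0],
  [0,0,5.7,5.9,1.3,0,0],
  [0,0,5.7,5.7,1.9,0,0],
  [0,0,5.7,5.5,2.4,0,0],
  [0,0,5.7,5.2,3,0,0],
])

```text
time: 4.88
position: [657.1, -84.6, 62.7]
tcp_rot: [0.961, 0.277, -0.0, 0.001]
ft_force: [-5.1, -3.5, 0.9]
opening: 0.3
```

Emit:
drive_tool([
  [0,0,5.7,4.9,3.5,0,0],
  [0,0,5.7,4.5,3.9,0,0],
  [0,0,5.7,4.1,4.4,0,0],
  [0,0,5.7,3.6,4.8,0,0],
  [0,0,5.7,3.2,5.1,0,0],
  [0,0,5.7,2.6,5.4,0,0],
  [0,0,0,0,0,0,0],
])

```text
time: 5.75
position: [680.7, -57.4, 62.8]
tcp_rot: [0.838, 0.546, 0.0, 0.001]
ft_force: [-1.0, -3.7, 1.9]
opening: -0.0
```

```bash
python3 - <<'E'
from rig import *
import cv2
from h import *
from plan import *
print(sense()["ft_force"],sense()["position"])
for n in("scene","top"):
    d=snapshot(n);f=d["frame"][:,:,::-1]
    c=f[170:385,180:390] if n=="scene" else f[110:270,210:400]
    cv2.imwrite(f"pics/{n}3.png",cv2.resize(c,None,fx=2.7,fy=2.7))
    w=cloud(d).reshape(-1,3);q=np.c_[(w[:,:2]-[x0,y0])@R,w[:,2]]
    t=q[(q[:,2]>60)&(q[:,2]<88)&(abs(q[:,0]-19)<75)&(abs(q[:,1])<75)];print(n,len(t),t.mean(0),t.min(0),t.max(0))
E
```

```text
[-1.01435295 -3.6593981   1.90841522] [680.7497273  -57.36873912  62.76217927]
scene 95 [ 69.47638764 -37.53871375  77.04564595] [ 55.17312184 -43.05304682  61.28281021] [ 84.8620392  -28.04021     87.71020724]
top 16 [74.45376334 -8.15201083 77.76632717] [ 71.05549727 -12.33452277  60.70384787] [78.77044575 -5.47168424 87.16262191]
```

View pics/scene3.png

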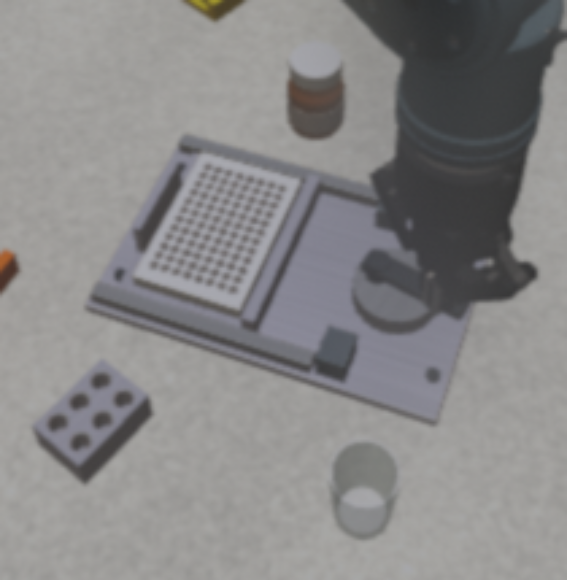

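View pics/top3.png

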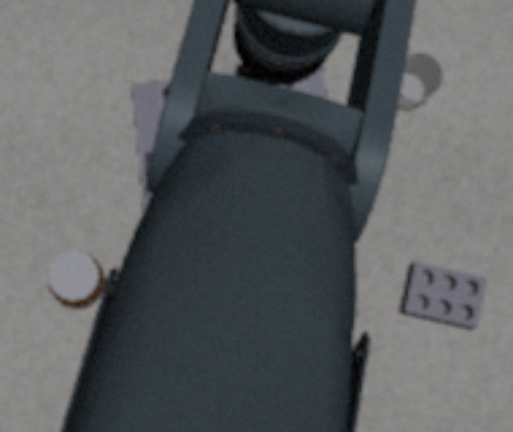

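The lever, at about (400,270), is still in contact with the fingers at 4 N and is estimated at about -0.19 rad. I'll push about 0.18 rad more, then back off and lift.

Emit:
drive_tool([
  [0,0,5.2,1.9,5.2,0,0],
  [0,0,5.2,1.4,5.4,0,0],
  [0,0,0,0,0,0,0],
  [0,0,0,-1,-12,0,0],
  [0,0,0,-1,-12,10,0],
  [0,0,0,0,0,50,0],
  [0,0,-10,-25,0,55,0],
  [0,0,-10,-50,0,0,0],
])

```text
time: 6.85
position: [610.0, -71.9, 183.0]
tcp_rot: [0.882, 0.471, 0.004, 0.004]
ft_force: [0.1, -0.5, -0.1]
opening: -0.1
```

Emit:
drive_tool([
  [0,0,-10,-50,4,0,0],
  [0,0,-10,-50,4,0,0],
  [0,0,-10,-50,4,0,0],
  [0,0,-10,-45,4,0,0],
  [0,0,-10,0,0,0,0],
  [0,0,-6,0,0,0,0],
  [0,0,0,0,0,0,0],
])

```text
time: 7.72
position: [411.3, -54.3, 176.9]
tcp_rot: [1.0, 0.005, 0.001, 0.0]
ft_force: [-0.6, 0.1, -0.1]
opening: 0.3
```

```bash
python3 - <<'E'
from rig import *
import cv2
from h import *
from plan import *
s=sense();print(s["ft_force"],s["position"],s["tcp_rot"])
for n in("scene","top"):
    d=snapshot(n);f=d["frame"][:,:,::-1];np.savez(f"{n}4.npz",**d)
    c=f[170:385,180:390] if n=="scene" else f[110:270,210:400]
    cv2.imwrite(f"pics/{n}4.png",cv2.resize(c,None,fx=2.7,fy=2.7))
    w=cloud(d).reshape(-1,3);q=np.c_[(w[:,:2]-[x0,y0])@R,w[:,2]]
    t=q[(q[:,2]>80)&(q[:,2]<88)&(abs(q[:,0]-19)<75)&(abs(q[:,1])<75)];print(n,len(t),t.mean(0),t.min(0),t.max(0))
E
```

```text
[-0.60049671  0.07436133 -0.14239356] [411.33819658 -54.34564807 176.87747193] [9.99986016e-01 5.26053091e-03 5.37348997e-04 7.97690465e-05]
scene 43 [78.04866777 -2.31555739 83.90410883] [ 72.14524846 -10.0785819   80.4972153 ] [83.87615685  5.71815113 86.27819487]
top 24 [78.64826852 -1.49700008 84.81261563] [73.03960436 -7.35996515 81.28130815] [84.26036105  4.54983105 87.31204096]
```

View pics/scene4.png

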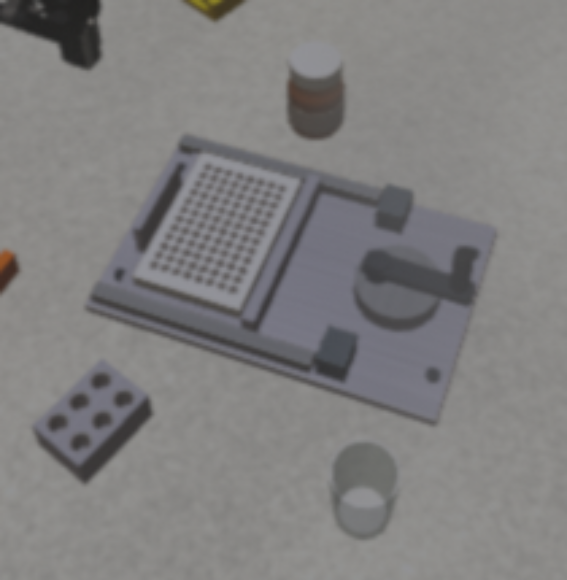

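View pics/top4.png

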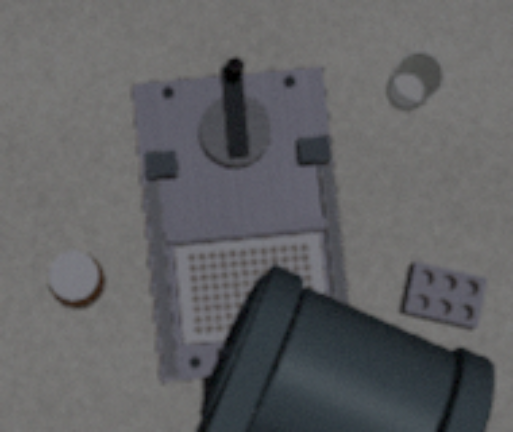

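The lever now points straight away from the carriage (post at base (78.6,-1.5)), and the carriage hasn't moved. I'll descend behind the tab.

Emit:
drive_tool([
  [0,0,5,-2,0,-40,0],
  [0,0,0,0,0,-40,0],
  [0,0,0,0,0,-40,0],
  [0,0,0,0,0,-27,0],
  [0,0,0,0,0,0,0],
])

```text
time: 8.45
position: [407.4, -53.2, 27.6]
tcp_rot: [0.999, 0.05, -0.002, -0.001]
ft_force: [0.2, -0.0, 0.3]
opening: -0.0
```

Emit:
drive_tool([
  [0,0,0,6,0.6,0,0],
  [0,0,0,6,0.6,0,0],
  [0,0,0,6,0.6,0,0],
  [0,0,0,5,0.5,0,0],
  [0,0,0,5,0.5,0,0],
  [0,0,0,5,0.5,0,0],
  [0,0,0,5,0.5,0,0],
  [0,0,0,5,0.5,0,0],
])

```text
time: 9.45
position: [450.7, -49.3, 28.9]
tcp_rot: [0.999, 0.049, -0.002, -0.0]
ft_force: [-6.8, -1.2, 5.4]
opening: -0.0
```

Emit:
drive_tool([
  [0,0,0,4,0.4,0,0],
  [0,0,0,4,0.4,0,0],
  [0,0,0,4,0.4,0,0],
  [0,0,0,4,0.4,0,0],
  [0,0,0,4,0.4,0,0],
  [0,0,0,3,0.3,0,0],
  [0,0,0,2,0.2,0,0],
  [0,0,0,0,0,0,0],
])

```text
time: 10.45
position: [476.1, -46.8, 28.9]
tcp_rot: [0.999, 0.049, -0.001, -0.0]
ft_force: [-5.4, 0.1, 3.8]
opening: 0.1
```

```bash
cat > look.py <<'E'
from rig import *
import cv2,sys
from h import *
from plan import *
s=sense();print(s["ft_force"].round(1),s["position"].round(1), "tool in base",((s["position"][:2]-[x0,y0])@R).round(1))
k=sys.argv[1]
for n in("scene","top"):
    d=snapshot(n);f=d["frame"][:,:,::-1];np.savez(f"{n}{k}.npz",**d)
    c=f[170:385,180:390] if n=="scene" else f[110:270,210:400]
    cv2.imwrite(f"pics/{n}{k}.png",cv2.resize(c,None,fx=2.7,fy=2.7))
    w=cloud(d).reshape(-1,3);q=np.c_[(w[:,:2]-[x0,y0])@R,w[:,2]];z=q[:,2]
    t=q[(z>80)&(z<88)&(abs(q[:,0]-19)<75)&(abs(q[:,1])<75)];print(n,len(t),t.mean(0))
    for y in (-40,0,40):
        t=q[(abs(q[:,1]-y)<10)&(z>28.5)&(z<35)&(q[:,0]<-1.8 if y else q[:,0]<2.)&(q[:,0]>-150)]
        if len(t):print(y,"front edge",np.sort(t[:,0])[-6:].round(1))
E
python3 look.py 5
```

```text
[-5.4  0.1  3.8] [476.1 -46.8  28.9] tool in base [-130.9    1. ]
scene 39 [78.16438965 -2.19703612 83.95615673]
-40 front edge [-12.4 -12.1 -12.  -11.1 -10.9 -10.7]
0 front edge [-12.4 -11.9 -11.5 -11.1 -11.1 -10.8]
40 front edge [-12.6 -12.  -11.8 -11.3 -11.3 -11.2]
top 28 [78.75937325 -0.81907291 84.08430856]
-40 front edge [-11.9 -11.8 -10.7 -10.4 -10.3 -10.1]
0 front edge [-11.6 -11.3 -10.9 -10.5 -10.4 -10.3]
40 front edge [-12.1 -12.  -11.9 -11.5 -11.4 -10.8]
```

View pics/scene5.png

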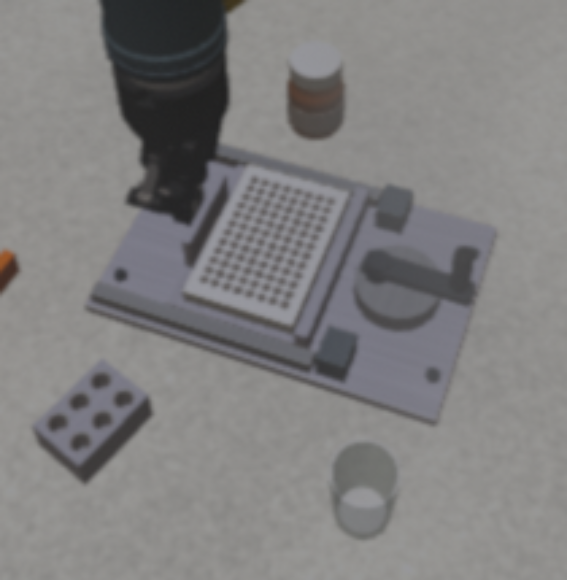

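The carriage is straight, its front edge (about (330,260)) is 11 mm short of the docks, and it has 3 mm to clear the cam. I'll push the rest slowly.

Emit:
drive_tool([
  [0,0,0,2,0.2,0,0],
  [0,0,0,2,0.2,0,0],
  [0,0,0,2,0.2,0,0],
  [0,0,0,1.5,0.1,0,0],
  [0,0,0,1,0.1,0,0],
  [0,0,0,0,0,0,0],
])

```text
time: 11.3
position: [486.0, -46.3, 29.3]
tcp_rot: [0.999, 0.049, 0.0, 0.0]
ft_force: [-1.9, -0.3, -1.3]
opening: -0.1
```

Emit:
drive_tool([
  [0,0,0,1,0.1,0,0],
  [0,0,0,0,0,0,0],
])

```text
time: 11.55
position: [486.2, -46.2, 29.3]
tcp_rot: [0.999, 0.049, -0.001, -0.0]
ft_force: [-4.5, -0.2, 2.5]
opening: 0.3
```

Emit:
drive_tool([
  [0,0,0,1,0.1,0,0],
  [0,0,0,0,0,0,0],
])

```text
time: 11.8
position: [486.2, -46.2, 29.3]
tcp_rot: [0.999, 0.049, -0.002, -0.0]
ft_force: [-10.3, -1.1, 7.6]
opening: 0.1
```

Emit:
drive_tool([
  [0,0,0,1,0.1,0,0],
  [0,0,0,0,0,0,0],
])

```text
time: 12.05
position: [486.2, -46.2, 29.3]
tcp_rot: [0.999, 0.049, -0.003, -0.0]
ft_force: [-14.4, -2.4, 11.2]
opening: 0.0
```

```bash
python3 look.py 6
```

```text
[-14.4  -2.4  11.2] [486.2 -46.2  29.3] tool in base [-120.8    0.7]
scene 45 [78.24502489 -2.60301795 83.92939457]
-40 front edge [-3.1 -3.  -2.3 -2.3 -2.3 -2.2]
0 front edge [-2.2 -2.  -2.  -2.  -1.5 -1.4]
40 front edge [-3.5 -3.  -2.6 -2.5 -2.3 -2.3]
top 24 [78.72855426 -1.23247521 84.59866833]
-40 front edge [-3.4 -3.  -2.8 -2.7 -2.1 -2.1]
0 front edge [-1.9 -1.7 -1.2 -1.2 -1.1 -0.2]
40 front edge [-4.2 -3.9 -3.2 -2.7 -2.6 -1.8]
```

View pics/scene6.png

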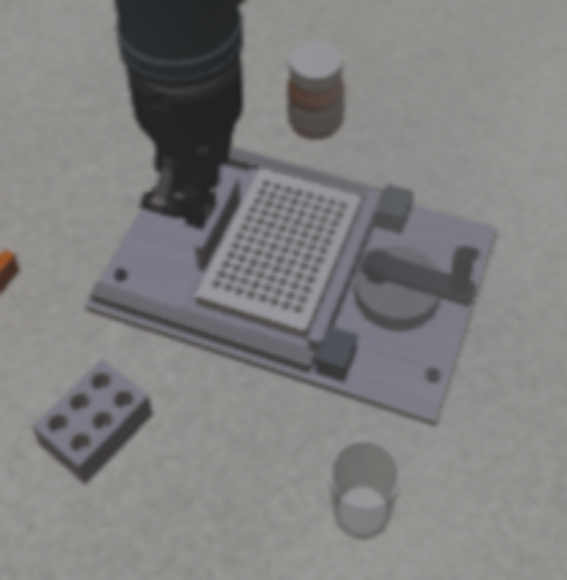

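The front wall meets both dock blocks (at about (390,205) and (335,350)), and the force climbs with no further motion. I'll back off and check.

Emit:
drive_tool([
  [0,0,0,-6,-0.6,0,0],
  [0,0,0,-15,-1.5,0,0],
  [0,0,0,-20,-2,0,0],
  [0,0,0,-10,-1,40,0],
  [0,0,0,0,0,50,0],
  [0,0,0,-20,-30,50,0],
  [0,0,0,0,0,0,0],
  [0,0,0,0,0,0,0],
])

```text
time: 13.15
position: [417.3, -81.0, 169.0]
tcp_rot: [0.999, 0.049, 0.0, -0.0]
ft_force: [-0.8, 0.5, -0.7]
opening: -0.1
```

```bash
python3 look.py 7; python3 - <<'E'
from h import *;from plan import *
for n in("scene","top"):
  for k in (4,7):
    w=cloud(np.load(f"{n}{k}.npz")).reshape(-1,3);q=np.c_[(w[:,:2]-[x0,y0])@R,w[:,2]];z=q[:,2]
    t=q[(z>40)&(z<52)&(q[:,0]<-80)&(q[:,0]>-175)&(abs(q[:,1])<40)]
    if len(t):print(n,k,"tab x",np.percentile(t[:,0],[3,50,97]).round(1),len(t))
E
```

```text
[-0.8  0.5 -0.7] [417.3 -81.  169. ] tool in base [-192.7  -27.3]
scene 44 [78.37472408 -2.45555711 83.55259298]
-40 front edge [-2.7 -2.6 -2.  -2.  -1.9 -1.8]
0 front edge [-1.9 -1.8 -1.4 -1.4 -1.3 -1. ]
40 front edge [-3.5 -3.3 -2.8 -2.6 -2.5 -2.2]
top 27 [78.34870253 -1.04005314 85.4810903 ]
-40 front edge [-3.6 -3.2 -2.7 -2.7 -2.1 -2. ]
0 front edge [-1.7 -1.5 -1.4 -1.2 -1.1 -0.5]
40 front edge [-4.1 -3.4 -3.1 -2.5 -2.3 -2.3]
scene 4 tab x [-160.5 -156.9 -154.2] 119
scene 7 tab x [-111.1 -107.  -104.7] 120
top 4 tab x [-157.4 -155.6 -155.3] 3
top 7 tab x [-110.  -107.1 -104.1] 82
```

View pics/scene7.png

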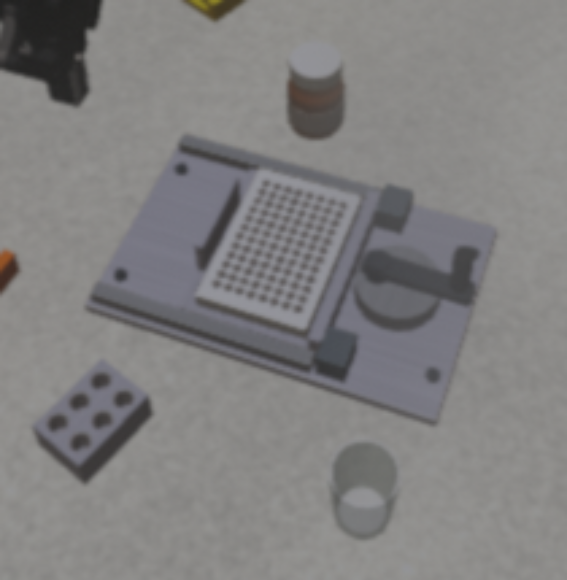

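The carriage is home with its tab rear face at -110 mm. The lever points away from it, the bystanders haven't moved and the arm is clear.

```bash
python3 -c "
from rig import *
print(sign_off())"
```

```text
the job is handed in; nothing more can be done
None
```

I turned the cam low first, then pushed the carriage home against both dock blocks. I backed the arm off clear and handed the job in at about 13 s of the 61 s allowed. No verdict was reported.

- **Cam:** I pushed the lever round about 2 rad counter-clockwise by its post, with about 4–6 N on the fingers. The post ended at about (78.5, -1 to -2.5) mm in the base frame, essentially straight away from the carriage. The carriage was still 50 mm short of home at that point.
- **Carriage:** I pushed it slowly by its tab until the force rose to about 14 N with no further motion. After I backed off, the tab's rear face measured -110 to -111 mm, and -110 mm is fully home.
- **Disagreement:** the front-edge reading in the same images was -0.5 to -2.5 mm. I put this down to coarse pixels and a filter that cut off points near the dock faces. Even at -2.5 mm the carriage is still within the 3 mm limit.
- **Clearance:** in the last picture the jar, beaker and vial block stand where they were. The gripper touches nothing, and the wrist force is near zero.
- **Not measured:** I had no reading of the carriage-to-cam force. At home the low cam should leave the carriage 3 mm clear.

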